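# Weigh a specimen carrier on the bench spring balance

### The arm

A 6-joint arm with a two-finger parallel gripper is mounted at the origin on the work surface. World frame = base frame: x ahead of the robot, y to its left, z up, the work surface at z = 0. Lengths are in mm, angles in rad, forces in N, time in s.
With the tool pointing down it reaches from about 300 to 775 mm from the base axis. Payload 14.6 kg.
Tool frame: the origin (TCP) lies on the centre line of the jaws, within the pads' length; the fingertips stand 19 mm ahead of it and the grasp point (between the pads) is the TCP (bot.tip_reach is the distance from the TCP to the fingertips, in mm); z points along the fingers, y is the line along which they close (so a half turn about z gives the same grasp; the last joint's range is limited). The gripper opens to 85 mm and grips with 20 to 120 N. Pads are 22 mm wide; open, the fingers measure 114 mm over their backs; the gripper's body (76 mm by 85 mm) begins 54 mm behind the grasp point. The pads swing forward as they close: fully open they stand 13 mm farther back than shut.
Start: joints at [-1.384, 0.3, 1.521, -0, 1.321, -0.067], TCP at [138.09, -532.373, 250.281] pointing down, gripper open.
Joint ranges: [-3.03, 3.03], [-0.79, 2.21], [0.23, 2.52], [-1.04, 4.18], [0, 3.07], [-2.55, 2.55]. Speed limits (rad/s): [2.22, 2.22, 2.57, 3.14, 3.14, 3.14].

### API

Orientations are given as a unit quaternion [w, x, y, z].
In Python, from rig import bot gives the robot as it stands. Calls block until the motion is done:
- bot.move_to(position, orientation): joint-space move of the TCP to a pose.
- bot.servo_line(position, attitude=None, speed=150, until_force=None): straight line of the TCP; attitude=None keeps the orientation; speed is the mean speed in mm/s. With until_force (N) it stops when the force on the tool has changed by that much, and returns True; else False.
- bot.move_joints(angles): joint-space move.
- bot.move_gripper(opening, grip_force=None): finger opening in mm; grip_force is the grip in N (None keeps the last); returns when the fingers have stopped.
- bot.dwell(seconds).
- bot.ik(position, orientation): joint angles nearest the present ones, or None.
- bot.read_state(): the state.
- bot.read_camera(name): name is "scene" or "top"; returns a dict with "image" (400x640x3 uint8, blue, green, red), "depth" (400x640 float32, mm along the optical axis (not along the pixel's ray), 0 where there is no reading), "fovy" (degrees; the focal length in pixels is half the picture's height over the tangent of half this angle, whatever the lens; pixels are square), "cx", "cy" (the principal point, pixels), "k1" (the pictures are not rectified: a ray, as slopes to the right and down, at radius r is drawn at 1 + k1 r^2 times it, then the intrinsics apply), "eye" and "attitude" of the camera in the world. Camera axes: x right, y down, z forward; pixel columns grow to the right and rows downward; lengths in mm; the calibration is good to about 2 mm. A picture is of the moment at which its call begins.
A pose or a line that the arm cannot do raises bot.MotionError and nothing moves.
- bot.finish_job(): hands the job in; it is judged then, once.
The state is a dict: "clock": time; "joint_positions": joint angles; "qvel": joint speeds; "effort": joint torques, N m; "ee_pos": TCP position; "tool_rot": TCP orientation; "ft_force": force on the tool from outside, world axes, zero at the start; "moment": the same for the moment, N m; "grip_width": finger opening in mm; "grip_force": force on a finger pad.
Only numpy, scipy, OpenCV 4.12 (cv2) and the standard library are available. Lean on these libraries where they do the work, as an engineer would, in place of code of your own. Each camera call takes 0.05 s, during which the arm holds its last target. There are 200 camera calls.

### The job

Lift the specimen carrier by its orange grip and hang its bar centrally in both prongs of the spring balance's hook, without knocking or wrenching the hook. Ease it down slowly until the spring carries the whole weight and only then let go, so that the red pointer creeps to its reading: it must never drop or kick back faster than about 5 cm/s, nor run into the red mark at the bottom of the scale. Leave the carrier hanging still and clear of the bench, and the bottle, eyepiece and green puck where they stood.

Things in the scene. Friction and masses are not known exactly. Their poses are not given: they have to be found in the camera images.
- carrier: Loose carrier: open aluminium tray 104 (x) by 90 (y) by 35 mm high with red and black specimen mounts, under a dark wire bail: uprights at x = +-49 mm and a straight cross bar along x, 6 mm wire, centre line 105 mm above the underside (70 mm over the tray rim). Orange grip block on the bar. Same when turned by half. Mass unknown, 0.3 to 0.8 kg. Origin: centre of the underside, z up
- bar_mid (a point): Middle of the carrier's cross bar, 105 mm above the tray's underside, on the bar's centre line
- grip_mid (a point): Point to grasp inside the carrier's orange grip block, 143 mm above the tray's underside. The block is 14 mm along the carrier's x (the width to pinch), 24 mm along its y, and reaches from 104 to 160 mm above the underside
- scale: Spring balance, fixed to the bench. Origin: on the bench right under the hook, z up. White column 60 x 50 mm, 340 mm high, centred 190 mm from the origin toward its own -y, on a 150 x 150 mm base; white graduated plates on its +x and -x faces. A sprung carriage with red pointer tabs carries the hook out from the column toward +y
- hook_seat (a point): Where the middle of the hung bar belongs: midway between the two prongs, at the bar's centre line when it rests in them; 228 mm above the bench unloaded, goes down with the pointer. Axes as scale. Prongs: dark 7 mm wire along y at x = +-20 mm, flat seat from y = -8 to 8 mm, underside 10 mm below this point, behind it rising to 11 mm above it from y = -22 mm back to the column
- hook_tip (a point): Midway between the free ends of the two prongs, on their centre lines: 24 mm toward the scale's +y from the seat point and 13.5 mm above it; the wire's top is 17 mm above the seat point. The bar comes in over these tips from +y, parallel to the scale's x, with the tray passing below the prongs, and is lowered into the seat
- pointer (a joint): Downward travel of hook and pointer in m, 0 unloaded, stop at 0.125, red mark at 0.115. The spring gives 12.5 mm per newton of load (80 N/m), lightly damped (4 N s/m); the moving carriage weighs 0.12 kg and is already balanced at 0
- bottle: Amber bottle, 48 mm diameter, 100 mm high, origin at its underside. Bystander
- eyepiece: Black microscope eyepiece standing up, 42 mm diameter, 60 mm high, origin at its underside. Bystander
- puck: Green specimen puck, 38 mm diameter, 22 mm high, origin at its underside. Bystander

How it is judged:
By the outcome, as a careful person would: the job done as asked, in the order asked, and still so for the second after the job is handed in, with the robot touching nothing.
It also fails if it takes over 59 s, if anything falls off the work surface, if the arm or the gripper's body presses on something with over 40 N, if the wrist force passes 120 N, or if a joint passes its speed limit or range.

## Working session

There is one attempt and no reset: what is moved stays moved. The work goes in short steps, each a Python script; the robot and the scene stay as the last script left them, time stands still between calls to the robot, and variables do not carry over. Pictures are saved under pics/ and viewed, at most 10 in all, crops included, and the job is handed in when it is done.

```bash
ls; mkdir -p pics; python3 - <<'E'
from rig import bot
import cv2,numpy as np,pickle
d={}
for n in("scene","top"):
    c=bot.read_camera(n); d[n]=c; cv2.imwrite(f"pics/{n}0.png",c["image"])
    print(n,{k:v for k,v in c.items() if k not in("image","depth")},(c["depth"]>0).mean())
pickle.dump(d,open("c0.pkl","wb"))
s=bot.read_state();print(s)
E
```

```text
pics
scene {'fovy': 45.45882017669823, 'cx': 324.304620469717, 'cy': 202.92894115202245, 'k1': -0.09904218099944126, 'eye': array([1084.58944486, -351.59092888,  753.44791495]), 'attitude': array([-0.36426753,  0.84091599,  0.36277909, -0.16899939])} 0.9960234375
top {'fovy': 46.55227586334655, 'cx': 320.51758723321376, 'cy': 209.80713868014857, 'k1': -0.09624349327484158, 'eye': array([ 550.99669524,   57.82875117, 1035.90655737]), 'attitude': array([-0.01490086,  0.71725049, -0.6964608 ,  0.01649405])} 0.9959296875
{'clock': 0.1, 'joint_positions': array([-1.38357567e+00,  3.00462517e-01,  1.52151681e+00, -3.38622933e-05,
        1.32072752e+00, -6.66282197e-02]), 'qvel': array([-1.37912112e-03, -1.27290577e-03, -1.60721245e-03,  8.50471001e-04,
        7.57288757e-05, -7.44747791e-04]), 'effort': array([ 9.71302907e-04, -5.44377816e+01, -3.62370515e+01, -8.79569825e-05,
        3.06492148e-03, -1.76824170e-05]), 'ee_pos': array([ 138.06098107, -532.18954393,  249.75320639]), 'tool_rot': array([-5.55097170e-04,  9.91955216e-01,  1.26588068e-01, -4.99429148e-05]), 'ft_force': array([-0.31237533, -0.4874281 ,  0.36784167]), 'moment': array([ 0.01164739, -0.00075241, -0.01997523]), 'grip_force': 0.0, 'grip_width': 85.46591215552371}
```

View pics/scene0.png

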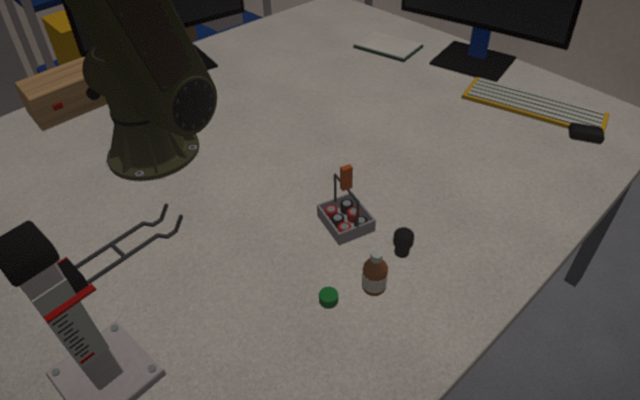

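View pics/top0.png

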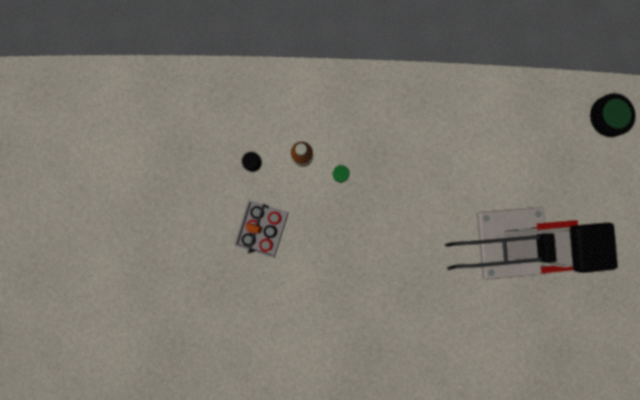

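The scene view shows the carrier with its orange grip at (346,178), and the hook tips at about (166,207) and (181,217). In the top view the carrier is at (262,229), the tips at (447,244) and (450,268), and the scale base at about (512,243).

```bash
cat > h.py <<'E'
import numpy as np,cv2,pickle
from scipy.spatial.transform import Rotation as R
def cam(c):
    f=200/np.tan(np.radians(c["fovy"])/2); w,x,y,z=c["attitude"]
    return f,R.from_quat([x,y,z,w]).as_matrix()
def ray(c,p):
    f,M=cam(c); K=np.array([[f,0,c["cx"]],[0,f,c["cy"]],[0,0,1]])
    u=cv2.undistortPoints(np.array([[p]],float),K,np.array([c["k1"],0,0,0,0]))[0,0]
    return M@np.array([u[0],u[1],1])
def plane(c,p,z):
    r=ray(c,p); return c["eye"]+r*(z-c["eye"][2])/r[2]
def depthpt(c,p,d): return c["eye"]+ray(c,p)*d
def tri(c1,p1,c2,p2):
    a,b=ray(c1,p1),ray(c2,p2); A=np.c_[a,-b]
    s=np.linalg.lstsq(A,c2["eye"]-c1["eye"],rcond=None)[0]
    q1=c1["eye"]+a*s[0];q2=c2["eye"]+b*s[1]; return (q1+q2)/2,np.linalg.norm(q1-q2)
def blob(m):
    n,l,s,ce=cv2.connectedComponentsWithStats(m.astype(np.uint8)); i=1+np.argmax(s[1:,4]); return ce[i],l==i,s[i]
def orange(c):
    h=cv2.cvtColor(c["image"],cv2.COLOR_BGR2HSV); return h
E
python3 - <<'E'
from h import *
d=pickle.load(open("c0.pkl","rb"))
def crop(c,x,y,w,h,k): return cv2.resize(c["image"][y:y+h,x:x+w],None,fx=k,fy=k,interpolation=cv2.INTER_CUBIC)
t,s=d["top"],d["scene"]
a=crop(t,225,190,75,75,4);b=crop(t,435,200,125,75,4)
c=crop(s,310,155,75,95,3);e=crop(s,100,190,100,95,4)
I=np.zeros((300+380,800,3),np.uint8);I[:300,:300]=a;I[:300,300:800]=b;I[300:585,:225]=c;I[300:680,300:700]=e
I=cv2.convertScaleAbs(I,alpha=1.6);cv2.imwrite("pics/crops.png",I[:600])
for n,c in d.items():
    h=cv2.cvtColor(c["image"],cv2.COLOR_BGR2HSV)
    m=(h[...,0]>=5)&(h[...,0]<=14)&(h[...,1]>170)&(h[...,2]>90)
    sl=np.zeros_like(m)
    if n=="top": sl[190:265,225:300]=1
    else: sl[155:200,325:365]=1
    ce,mm,st=blob(m&sl);dd=np.median(c["depth"][mm]);print(n,ce,st,dd,depthpt(c,ce,dd))
E
```

```text
scene [345.82758621 167.51724138] [341 165  10   6  29] 951.7836 [557.28927664 179.5895513  159.70645044]
top [252.01298701 227.85714286] [247 223  12  10  77] 873.39124 [552.06932927 184.35408967 161.49649986]
```

View pics/crops.png

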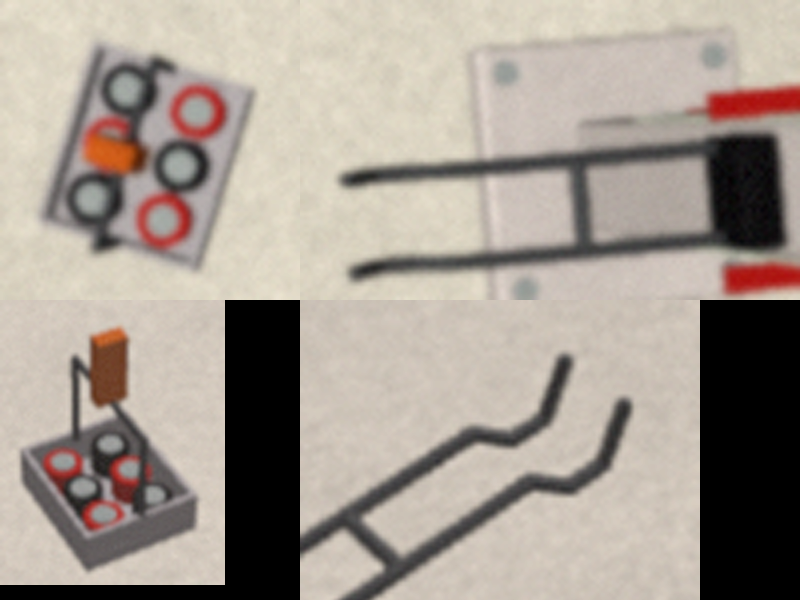

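The crops show the bar's elbows at top-view (264,205.5) and (251,250), the prong tips at top (446,245)/(449,268), and the same tips at scene (166.5,204.5)/(181.5,216).

```bash
python3 - <<'E'
from h import *
d=pickle.load(open("c0.pkl","rb"));t,s=d["top"],d["scene"]
T=lambda x,y:(435+(x-300)/4-.375,200+y/4-.375)
C=lambda x,y:(225+x/4-.375,190+y/4-.375)
S=lambda x,y:(100+(x-300)/4-.375,190+(y-300)/4-.375)
S3=lambda x,y:(310+x/3-.333,155+(y-300)/3-.333)
np.set_printoptions(precision=1,suppress=True)
print("tips tri",tri(t,T(345,181),s,S(566,358)),tri(t,T(355,272),s,S(626,404)))
a,b=plane(t,T(345,181),241.5),plane(t,T(355,272),241.5);print("tips plane",a,b,b-a,(a+b)/2)
a,b=plane(s,S(566,358),241.5),plane(s,S(626,404),241.5);print("tips scene plane",a,b,b-a,(a+b)/2)
for p,q in((( 430,174),(700,149)),((430,266),(705,239))):
    v=plane(t,T(*p),237)-plane(t,T(*q),237);print("prong dir",v,np.degrees(np.arctan2(v[1],v[0])))
for p,q in(((473,50),(735,30)),):
    v=plane(t,T(*p),8)-plane(t,T(*q),8);print("base edge",np.degrees(np.arctan2(v[1],v[0])))
a,b=plane(t,C(158,64),105),plane(t,C(103,240),105);v=a-b;print("bar",a,b,(a+b)/2,np.linalg.norm(v),np.degrees(np.arctan2(v[1],v[0])))
a,b=plane(s,S3(76,359),105),plane(s,S3(144,441),105);v=a-b;print("bar scene",a,b,(a+b)/2,np.linalg.norm(v),np.degrees(np.arctan2(v[1],v[0])))
r=[plane(t,C(*p),35)[:2] for p in((97,42),(254,92),(198,268),(44,220))]
print("rim",np.array(r),np.mean(r,0));e=lambda v:np.degrees(np.arctan2(v[1],v[0]))
print([e(r[i]-r[j]) for i,j in((0,3),(1,2),(0,1),(3,2))],[np.linalg.norm(r[i]-r[j]) for i,j in((0,3),(1,2),(0,1),(3,2))])
# bystanders
print("bottle",plane(t,(302,153),50),"eyep",plane(t,(251,161),50),"puck",plane(t,(341,174),20))
# grip body in scene: full block
h=cv2.cvtColor(s["image"],cv2.COLOR_BGR2HSV);m=(h[...,0]>=3)&(h[...,0]<=16)&(h[...,1]>130);m[:155]=0;m[195:]=0;m[:,:330]=0;m[:,362:]=0
ce,mm,st=blob(m);print("scene block",ce,st,plane(s,ce,132))
h=cv2.cvtColor(t["image"],cv2.COLOR_BGR2HSV);m=(h[...,0]>=3)&(h[...,0]<=16)&(h[...,1]>130);m[:222]=0;m[236:]=0;m[:,:240]=0;m[:,265:]=0
c2,mm,st=blob(m);print("top block",c2,st,plane(t,c2,150))
E
```

```text
tips tri (array([ 527.3, -165.4,  262.2]), np.float64(22.900070950519236)) (array([ 498.4, -161.9,  216.3]), np.float64(25.010218242430124))
tips plane [ 532.3 -160.6  241.5] [ 493.4 -165.9  241.5] [-38.9  -5.2   0. ] [ 512.9 -163.2  241.5]
tips scene plane [ 494.8 -166.5  241.5] [ 535.6 -162.4  241.5] [40.9  4.1  0. ] [ 515.2 -164.5  241.5]
prong dir [-13.8 121.4   0. ] 96.50241342335642
prong dir [-14.2 123.5   0. ] 96.57849123435612
base edge 95.90161415142629
bar [597.4 169.7 105. ] [508.5 194.3 105. ] [553. 182. 105.] 92.28462074437445 -15.464002869607567
bar scene [509.2 195.4 105. ] [603.4 168.1 105. ] [556.3 181.7 105. ] 98.11507895467005 163.85093123769417
rim [[611.9 211.6]
 [587.4 125.8]
 [491.9 152.9]
 [515.  236.9]] [551.5 181.8]
[np.float64(-14.628098106846032), np.float64(-15.846932369849656), np.float64(74.05555853327519), np.float64(74.58733003794526)] [np.float64(100.07351284687768), np.float64(99.23905961988568), np.float64(89.20577408124022), np.float64(87.07947571388108)]
bottle [715.2  99.4  50. ] eyep [694.9 207.9  50. ] puck [676.2  13.5  20. ]
scene block [345.9 176.8] [340 165  12  25 254] [554.4 183.  132. ]
top block [252.8 227.9] [246 222  15  12 119] [552.  184.5 150. ]
```

```bash
cat >> h.py <<'E'
def down(phi): # tool z down, tool y at angle phi (deg)
    a=np.radians((phi+90)/2); return [0,np.cos(a),np.sin(a),0]
E
python3 - <<'E'
from rig import bot
from h import *
np.set_printoptions(precision=2,suppress=True)
for f in(-15.5,164.5):
    print(f,bot.ik([553.5,182.5,215],down(f)),bot.ik([516.6,-188,270],down(f+21.8)))
bot.move_to([200,-346,430],down(-60))
f=-15.5
bot.move_to([553.5,182.5,215],down(f))
s=bot.read_state();print(s["clock"],s["ee_pos"],s["joint_positions"],s["ft_force"])
c=bot.read_camera("top");cv2.imwrite("pics/pre.png",c["image"][120:320,140:440].repeat(2,0).repeat(2,1))
E
```

```text
-15.5 [ 0.26  0.4   1.47 -0.    1.27  0.53] [-0.42  0.28  1.49 -0.    1.36 -0.53]
164.5 None None
3.5167 [553.8  181.71 215.38] [ 0.25  0.4   1.47 -0.    1.27  0.53] [ 0.26 -0.09 -0.67]
```

View pics/pre.png

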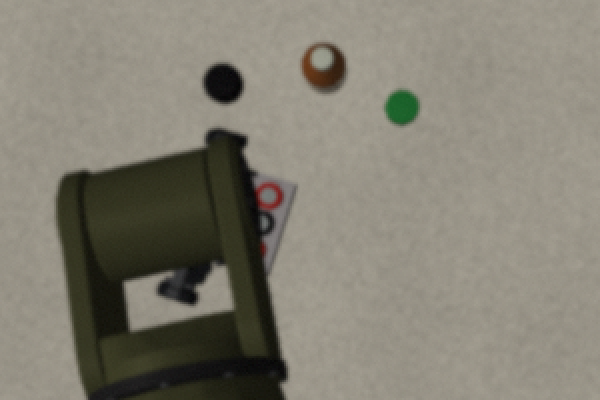

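The arm hides the carrier from above, but it is lined up and the bystanders are undisturbed. Next I descend, grip and lift, then measure in the scene view.

```bash
python3 - <<'E'
from rig import bot
from h import *
np.set_printoptions(precision=2,suppress=True)
F0=np.mean([(bot.dwell(.03),bot.read_state()["ft_force"])[1] for _ in range(8)],0)
print(bot.servo_line([553.5,182.5,144],speed=100,until_force=10))
bot.move_gripper(6,grip_force=50)
s=bot.read_state();print(s["ee_pos"],s["grip_width"],s["grip_force"],s["ft_force"])
bot.servo_line([553.5,182.5,300],speed=110)
bot.dwell(.3)
F1=np.mean([(bot.dwell(.03),bot.read_state()["ft_force"])[1] for _ in range(10)],0)
s=bot.read_state();print(F0,F1,F1-F0,s["clock"],s["ee_pos"],s["grip_width"])
np.save("F.npy",[F0,F1])
c=bot.read_camera("scene");cv2.imwrite("pics/lift.png",c["image"][60:280,240:480].repeat(2,0).repeat(2,1))
E
```

```text
False
[553.58 182.47 143.99] 13.284213195883305 51.868858337402344 [ 1.33  0.   -0.95]
[0.01 0.02 0.24] [-0.02  0.53 -3.67] [-0.03  0.51 -3.91] 7.5417 [553.51 182.52 300.01] 13.104804453492571
```

View pics/lift.png

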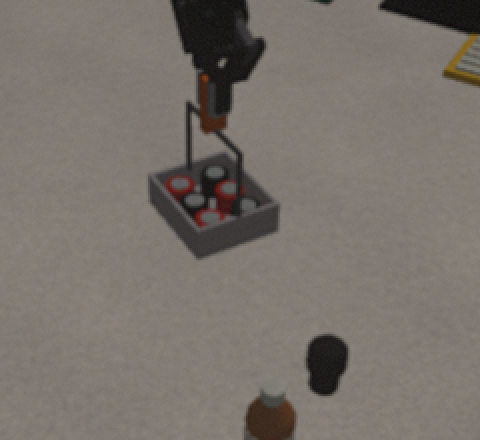

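The carrier is held level in the gripper and weighs about 3.9 N, so I expect about 49 mm of pointer travel. Now to the approach point in front of the hook.

```bash
python3 - <<'E'
from rig import bot
from h import *
u=np.array([-.111,.994,0]);seat=np.array([516.7,-187.8,228])
p=seat+75*u;p[2]=302
bot.servo_line(p,attitude=down(6.4),speed=110)
bot.dwell(.3)
s=bot.read_state();print(s["clock"],s["ee_pos"],s["ft_force"])
d={n:bot.read_camera(n) for n in("scene","top")};pickle.dump(d,open("c1.pkl","wb"))
a=cv2.resize(d["scene"]["image"][130:330,40:280],None,fx=3.3,fy=3,interpolation=2)
a=cv2.resize(d["scene"]["image"][130:310,60:300],None,fx=3.3,fy=3.3,interpolation=2)
cv2.imwrite("pics/app.png",cv2.convertScaleAbs(a,alpha=1.5))
cv2.imwrite("pics/appt.png",cv2.convertScaleAbs(cv2.resize(d["top"]["image"][180:330,380:580],None,fx=4,fy=4,interpolation=2),alpha=1.5))
E
```

```text
10.7583 [ 508.38770364 -113.19053638  301.99561131] [ 0.25760544  0.04892313 -3.58993423]
```

View pics/app.png

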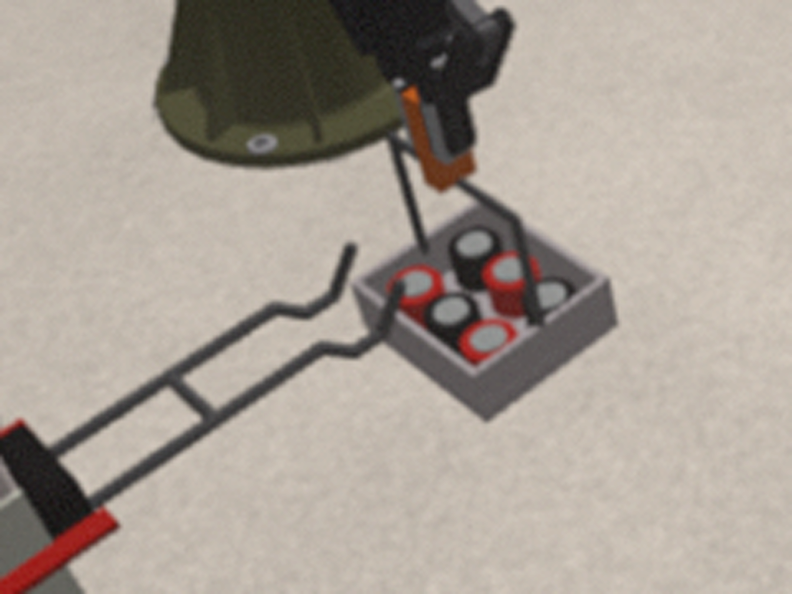

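View pics/appt.png

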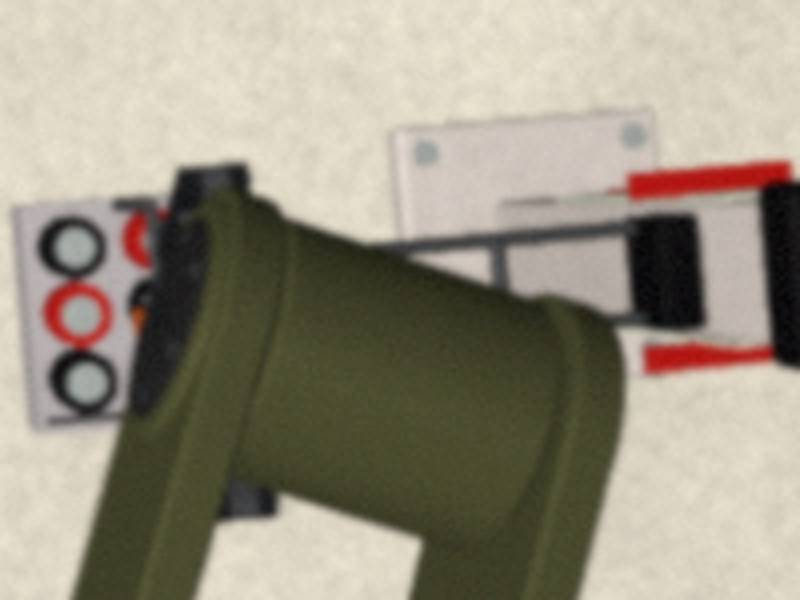

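The scene view shows the bar elbows at crop (393,138) and (515,218), and the prong tips at (351,246) and (400,287). I compare both in this same camera.

```bash
python3 - <<'E'
from h import *
np.set_printoptions(precision=1,suppress=True)
c=pickle.load(open("c1.pkl","rb"))["scene"]
P=lambda x,y,z:plane(c,(60+x/3.3-.35,130+y/3.3-.35),z)
def show(n,a,b):
    v=b-a;print(n,(a+b)/2,np.linalg.norm(v),np.degrees(np.arctan2(v[1],v[0])));return (a+b)/2
b=show("bar",P(394,139,263),P(516,218,263))
t=show("tips",P(351,246,241.5),P(400,287,241.5))
k=show("knee",P(330,300,222),P(380,338,222))
k=show("backknee",P(277,308,238),P(323,347,238))
x=np.array([.994,.111,0]);y=np.array([-.111,.994,0])
print("bar-tip in scale axes",(b-t)@x,(b-t)@y)
for p,q in (((60,450),(265,315)),((100,498),(318,350))):
    v=P(*q,238)-P(*p,238);print("dir",np.degrees(np.arctan2(v[1],v[0])))
E
```

```text
bar [ 510.4 -112.9  263. ] 95.44615101420624 7.029365516053851
tips [ 516.1 -165.3  241.5] 42.62912021127522 3.89557832526019
knee [ 520.3 -184.3  222. ] 40.700544513739445 7.13381074784283
backknee [ 524.  -211.3  238. ] 38.941631907569096 5.660897206722295
bar-tip in scale axes 0.18032024308168193 52.75604963939043
dir 96.64347305993664
dir 96.40412082976567
```

```bash
cat >> h.py <<'E'
def force(bot,n=25): return np.mean([(bot.dwell(.02),bot.read_state()["ft_force"])[1] for _ in range(n)],0)
E
python3 - <<'E'
from rig import bot
from h import *
np.set_printoptions(precision=2,suppress=True)
F0=np.load("F.npy")[0]
q=np.array([516.9,-188.8])
bot.servo_line([*q,302],speed=50); Fa=force(bot);print("air",Fa-F0,bot.read_state()["ee_pos"])
bot.servo_line([*q,270],speed=30,until_force=5);print(270,force(bot,10)-F0)
for z in(258,246):
    print(z,bot.servo_line([*q,z],speed=12,until_force=6),force(bot,15)-F0)
s=bot.read_state();print(s["clock"],s["ee_pos"],s["moment"])
d={n:bot.read_camera(n) for n in("scene","top")};pickle.dump(d,open("c2.pkl","wb"))
cv2.imwrite("pics/seat.png",cv2.convertScaleAbs(cv2.resize(d["scene"]["image"][130:310,30:270],None,fx=3.3,fy=3.3,interpolation=2),alpha=1.5))
E
```

```text
air [ 0.    0.01 -4.08] [ 516.91 -188.77  302.02]
270 [ 0.1  -0.29 -4.15]
258 False [ 0.21  0.12 -3.29]
246 False [ 0.28 -0.21 -2.43]
17.125 [ 516.9  -188.8   246.02] [-0.04 -0.06  0.04]
```

View pics/seat.png

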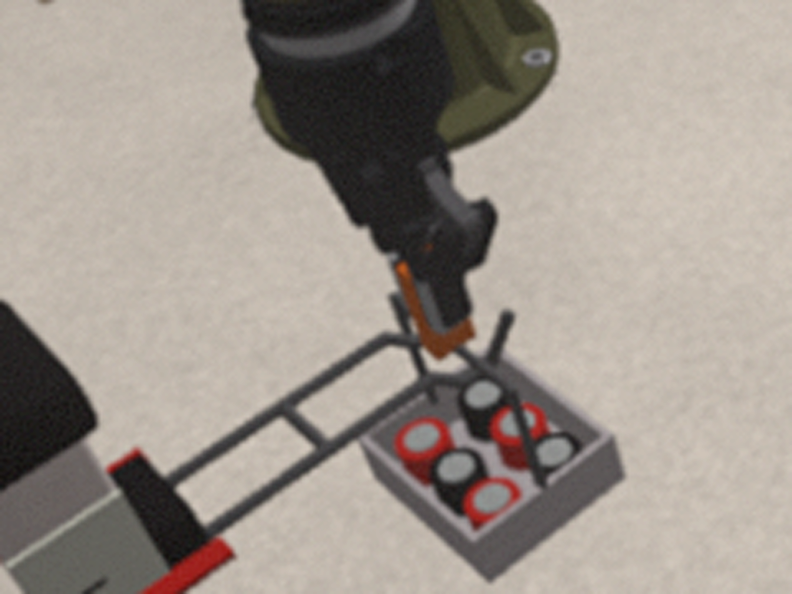

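The bar sits in both prongs between the back rise (430,378) and the tips (508,318), and the spring is taking load as predicted. I ease it down the rest of the way.

```bash
python3 - <<'E'
from rig import bot
from h import *
np.set_printoptions(precision=2,suppress=True)
F0=np.load("F.npy")[0]; q=[516.9,-188.8]
bot.servo_line([*q,220],speed=12)
z=220
for _ in range(3):
    bot.dwell(.3);f=force(bot,50)-F0;print(z,f)
    if abs(f[2])<.08: break
    z+=float(np.clip(f[2]*12.5,-6,6));bot.servo_line([*q,z],speed=8)
s=bot.read_state();print(s["clock"],s["ee_pos"],s["moment"],s["grip_force"])
E
```

```text
220 [ 0.43 -0.25 -0.36]
215.55001984195778 [ 0.47 -0.15  0.09]
216.66187834843865 [ 0.56 -0.34 -0.06]
23.9417 [ 516.9  -188.8   216.65] [-0.08 -0.05  0.02] 51.931049823760986
```

```bash
python3 - <<'E'
from rig import bot
from h import *
np.set_printoptions(precision=2,suppress=True)
F0=np.load("F.npy")[0]; q=[516.9,-188.8]
bot.move_gripper(13,grip_force=20)
for w in(15,20,30,50): bot.move_gripper(w)
bot.dwell(.5);print(force(bot,15)-F0,bot.read_state()["grip_width"])
bot.servo_line([*q,300],speed=50)
bot.servo_line([500,-90,400],speed=90)
print(bot.read_state()["clock"])
d=[]
for i in range(3): bot.dwell(.25);d.append(bot.read_camera("scene"))
pickle.dump(d,open("c3.pkl","wb"))
print([np.abs(d[i]["image"][150:400,:300].astype(int)-d[2]["image"][150:400,:300]).max() for i in(0,1)],bot.read_state()["clock"])
cv2.imwrite("pics/hang.png",cv2.convertScaleAbs(cv2.resize(d[2]["image"][130:400,0:360],None,fx=2.2,fy=2.2,interpolation=2),alpha=1.5))
E
```

```text
[-0.04  0.05 -0.35] 50.07905337089822
29.4833
[np.int64(15), np.int64(13)] 30.3833
```

View pics/hang.png

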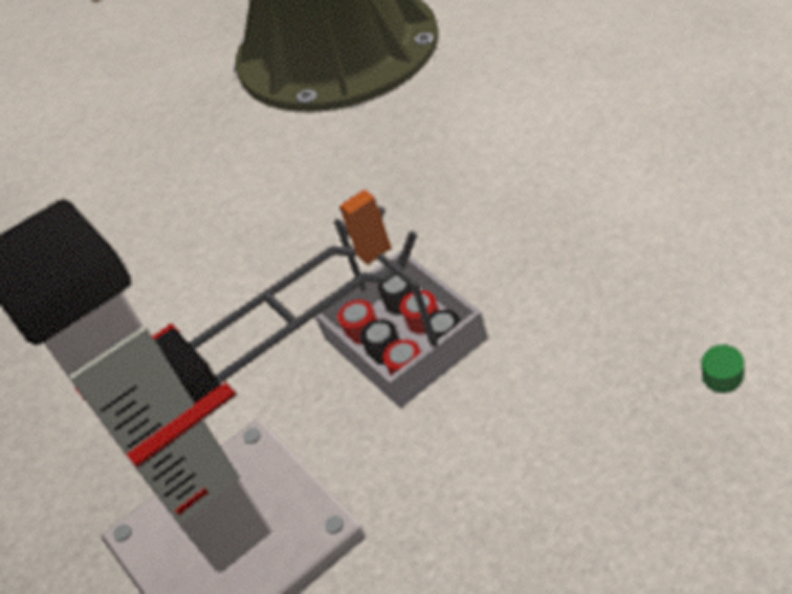

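The carrier hangs level and still in both prongs. The pointer is mid-scale, well above the red mark at (192,500), and the puck is in place at (722,368).

```bash
python3 - <<'E'
from rig import bot
bot.dwell(2);print(bot.finish_job(),bot.read_state()["clock"])
E
```

```text
the job is handed in; nothing more can be done
the job is handed in; nothing more can be done
```

The carrier (about 4.1 N) was eased onto the hook's two prongs, released once the spring carried the weight, and now hangs level, still and clear of the bench; the job is handed in at about 32 s, though I did not measure pointer speed directly or re-check the bottle and eyepiece in a final picture.

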